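Tip out the corner protectors and lock the tray's leg

TASK

At the packing bench, pull the orange grip of the tip-up tray's spring-loaded leg out until its red pointer is on the yellow mark, so that the tray tips and all three green corner protectors slide off into the blue tote. Only then, still holding the leg with its pointer on the mark, push the red cam lever fully closed, over to the side away from the white scale (the fingers can slide along the grip to push it). Finish like that, holding the leg on the mark with the lever closed - do not let go - and leave the tape roll and the wooden stamp where they are.

Things in the scene. Friction and masses are not known exactly. Their poses are not given: they have to be found in the camera images.
- tipper: frame of the tip-up tray, fixed to the bench: grey base plate 150 x 440 x 12 mm. Origin on the bench surface below the leg; y = the way the leg pulls out, z up. In this frame, mm: tray y -270 (open edge) to -70, rim 155 high, hinged along x at y -220; steel collar y -40 to 0, x +-28, 52 high; black gear case under the tray on the -x side; white scale x 57 to 81, 16 high
- grip_top (a point): centre of the top edge of the leg's orange grip, 62 mm above the bench: an upright plate 12 mm thick along the tipper's y, 104 mm long along x, 16 to 62 mm high. Straddle it from above, fingers closing along y. The steel leg (18 mm wide, top 28 mm high) joins its middle to the collar: fingertips 34 mm or more above the bench can slide along the whole plate
- pointer (a point): red pointer on the leg's grip, on the grip's mid-plane (y), at its +x end beside the scale, 22 mm above the bench
- leg_slide (a joint): how far the leg is out, m: 0 = home (plate's mid-plane 60 mm from the collar), at most 0.10; it moves only along the tipper's y. Spring and tray pull it home with about 4 to 7 N: let go, it returns. Each 10 mm tips the tray by 0.1 rad
- mark: fixed yellow band across the scale, 30 x 12 x 4 mm (12 mm along the tipper's y); origin at the centre of its underside, axes those of the tipper. The pointer is on the mark when within the band's width (+-6 mm along y). It lies where the leg is 55 to 85 mm out
- cam_lever (a joint): angle of the red cam lever, rad: 0 to 0.12 = open (leans to the tipper's +x), 0.96 = fully closed (leans to -x, away from the scale), at a stop. Its hinge line runs along the tipper's y at x = -19 mm, 28 mm high. It stays where left; takes 2 to 4 N at the bar
- lever_bar (a point): mid-point (y = 112 mm) of the lever's red round bar, 10 mm thick, along the tipper's y from 12 to 177 mm, 54 mm from the hinge; it passes over the plate (underside 71 mm high or more). Open: x = +6 mm, 76 high; closed: x = -44. Fingers straddling the plate on the bar's +x side and slid towards -x push it shut; 20 mm wide fingers start at x = +40, end about x = -29 from the plate's centre
- tray (a joint): tilt of the tray, rad, geared to the leg: 10 x leg_slide
- tote: blue open tote 200 x 220 x 70 mm (x, y, z), walls 4 mm, under the tray's open edge; origin at the centre of its underside
- corner1: green plastic carton-corner protector: square foot 42 x 42 x 7 mm with two walls 7 mm thick rising to 34 mm, 30 g; origin at the centre of its underside. Starts on the tray; slides off by itself when the tray tips
- corner2: green plastic carton-corner protector: square foot 42 x 42 x 7 mm with two walls 7 mm thick rising to 34 mm, 30 g; origin at the centre of its underside. Starts on the tray; slides off by itself when the tray tips
- corner3: green plastic carton-corner protector: square foot 42 x 42 x 7 mm with two walls 7 mm thick rising to 34 mm, 30 g; origin at the centre of its underside. Starts on the tray; slides off by itself when the tray tips
- tape_roll: bystander: orange roll of tape 90 mm across, 48 mm high, lying by the tray
- stamp: bystander: upright wooden hand stamp, 36 mm across, 70 mm high, beyond the leg's outer end

How it is judged (in metres and radians):
On the way, in this order (a step that is already met when the one before it is completed fails the run):
1. the leg is held with its pointer on the mark, all three protectors are in the tote and the lever is still open (y of pointer in the frame of mark between -0.006 and 0.006 m and x of corner1 in the frame of tote between -0.1 and 0.1 m and y of corner1 in the frame of tote between -0.11 and 0.11 m and z of corner1 in the frame of tote between -0.01 and 0.07 m and x of corner2 in the frame of tote between -0.1 and 0.1 m and y of corner2 in the frame of tote between -0.11 and 0.11 m and z of corner2 in the frame of tote between -0.01 and 0.07 m and x of corner3 in the frame of tote between -0.1 and 0.1 m and y of corner3 in the frame of tote between -0.11 and 0.11 m and z of corner3 in the frame of tote between -0.01 and 0.07 m and value of joint cam_lever below 0.35 rad and contact force between the fingers and leg_slide_c0 above 1 N), for 0.2 s.
2. the lever is closed with the held leg still on the mark (y of pointer in the frame of mark between -0.006 and 0.006 m and value of joint cam_lever above 0.88 rad and contact force between the fingers and leg_slide_c0 above 1 N), for 0.2 s.
At the end, for the whole second after the job is handed in: The fingers still hold the leg (more than 1 N on its grip) at rest with the pointer within 6 mm of the mark's centre line, the cam lever is closed (over 0.88 of 0.96 rad), and all three protectors lie in the tote (all of step 2 and x of corner1 in the frame of tote between -0.1 and 0.1 m and y of corner1 in the frame of tote between -0.11 and 0.11 m and z of corner1 in the frame of tote between -0.01 and 0.07 m and x of corner2 in the frame of tote between -0.1 and 0.1 m and y of corner2 in the frame of tote between -0.11 and 0.11 m and z of corner2 in the frame of tote between -0.01 and 0.07 m and x of corner3 in the frame of tote between -0.1 and 0.1 m and y of corner3 in the frame of tote between -0.11 and 0.11 m and z of corner3 in the frame of tote between -0.01 and 0.07 m and velocity of joint leg_slide between -0.01 and 0.01 m/s); the arm keeps its last pose, push and grip.
It fails at once if the lever is swung over (past 0.5 rad) with the pointer more than 8 mm from the mark's centre (value of joint cam_lever above 0.5 rad and not (y of pointer in the frame of mark between -0.008 and 0.008 m)).
It fails at once if the tape roll or the stamp is moved by more than 30 mm (distance of any of tape_roll, stamp from where it was at the start of the episode above 0.03 m).
It also fails if it takes over 38 s, if anything falls off the work surface, if the arm or the gripper's body presses on something with over 40 N, if the wrist force passes 120 N, or if a joint passes its speed limit or range.

ROBOT

A 6-joint arm with a two-finger parallel gripper is mounted at the origin on the work surface. World frame = base frame: x ahead of the robot, y to its left, z up, the work surface at z = 0. Lengths are in mm, angles in degrees, forces in N, time in s.
With the tool pointing down it reaches from about 275 to 975 mm from the base axis. Payload 8.4 kg.
Tool frame: the origin (TCP) lies at the very end of the fingers, on their centre line; the grasp point (between the pads) lies 19 mm behind it (pinch_z is the distance from the TCP to the grasp point, in mm); z points along the fingers, y is the line along which they close (so a half turn about z gives the same grasp; the last joint's range is limited). The gripper opens to 92 mm and grips with 3 to 60 N. Pads are 20 mm wide; open, the fingers measure 128 mm over their backs; the gripper's body (75 mm by 189 mm) begins 69 mm behind the grasp point.
Start: joints at [-77.43, 20.225, 93.587, -0, 66.188, -0.138], TCP at [137.489, -609.692, 214.583] pointing down, gripper open.
Joint ranges: [-150.9, 150.9], [-52.94, 120.26], [3.33, 152.33], [-74.26, 254.26], [0, 154.13], [-172.89, 172.89]. Speed limits (degrees/s): [127.2, 127.2, 159.86, 180, 180, 180].

INTERFACE

Orientations are given as a 3x3 rotation matrix whose columns are the frame's x, y, z axes.
In Python, from plant import get_obs, get_image, camera_params, close_job, pinch_z gives the robot as it stands. The module is installed in compiled form; this text tells all that it offers.
- The arm moves only by the tool drive_tool, never from a script. Its argument "deltas" is a list of rows, each a list of 7 numbers: the opening, from 0 (shut) to 1 (fully open), then the shift along the tool's x, y, z in mm, then the turn, a rotation vector about the tool's x, y, z in degrees. A call has 1 to 20 rows; each row shifts and turns the commanded pose from where the row before left it, along the tool's axes as they then stand; what a row does not reach is not made up. A row lasts 1/12 s, in which the tool goes at most 41.7 mm and 7.16 degrees, less where a joint would pass 70% of its speed; a pose out of reach is approached as far as the arm can. A call with a gripper value outside its range is refused whole. The fingers move at their own pace and stop on an object; "grip_force" is the grip in N (left out, the last holds). Time passes only in rows, so rows that do not move let the fingers close. It gives the time, the measured TCP pose, the force, the opening and the grip force at its end, in the units of the state.
- get_obs(): the state, without advancing time (a new reading comes with each control period).
- get_image(name): name is "scene" or "top" or "wrist"; returns the picture (480x640x3 uint8, blue, green, red); there is no depth.
- camera_params(name): a dict with "fovy" (degrees; the focal length in pixels is half the picture's height over the tangent of half this angle, whatever the lens; pixels are square), "cx", "cy" (the principal point, pixels), "rvec" (rotation vector, rad) and "tvec" (3), from world to camera coordinates, as OpenCV has them. Camera axes: x right, y down, z forward; pixel columns grow to the right and rows downward; lengths in mm; the calibration is good to about 2 mm. A picture is of the moment at which its call begins: read the wrist's pose just before it. camera_params takes no time and is no camera call; for the wrist camera it gives the pose at the moment of the call.
- close_job(): hands the job in; it is judged then, once.
The state is a dict: "time_s": time; "joint_positions": joint angles; "joint_vel": joint speeds; "effort": joint torques, N m; "position": TCP position; "tcp_rot": TCP orientation; "force": force on the tool from outside, world axes, zero at the start; "torque": the same for the moment, N m; "width": opening from 0.0 (shut) to 1.0 (fully open); "finger_force": force on a finger pad.
Only numpy, scipy, OpenCV 4.12 (cv2) and the standard library are available. Lean on these libraries where they do the work, as an engineer would, in place of code of your own. Each camera call takes 0.05 s, during which the arm holds its last target. There are 200 camera calls.

## Working session

There is one attempt and no reset: what is moved stays moved. The work goes in short steps, Python scripts to look and compute and a tool call to move; the robot and the scene stay as the last step left them, time stands still between calls to the robot, and variables do not carry over. Pictures are saved under pics/ and viewed, at most 10 in all, crops included, and the job is handed in when it is done.

Besides the shell and the picture viewer there is one more tool, called after "Call:" as name(argument=value, ...), one argument or row to a line, values as JSON. drive_tool: Moves the arm, as the interface text tells. Its arguments: {"type":"object","properties":{"deltas":{"type":"array"},"grip_force":{"type":"number"}},"required":["deltas"]}

```bash
mkdir -p pics; cat > h.py <<'E'
import numpy as np, cv2
from plant import *
def cam(n):
    p=camera_params(n);f=240/np.tan(np.radians(p['fovy'])/2)
    R=cv2.Rodrigues(np.array(p['rvec'],float))[0];t=np.array(p['tvec'],float).ravel()
    return f,p['cx'],p['cy'],R,t
def ray(c,u,v,z):
    f,cx,cy,R,t=c;d=R.T@np.array([(u-cx)/f,(v-cy)/f,1]);o=-R.T@t
    return o+d*(z-o[2])/d[2]
def proj(c,P):
    f,cx,cy,R,t=c;q=R@np.array(P,float)+t
    return np.array([cx+f*q[0]/q[2],cy+f*q[1]/q[2]])
E
python3 - <<'E'
from h import *
for n in('top','scene'):
    cv2.imwrite(f'pics/{n}0.png',get_image(n))
    c=cam(n);print(n,c[0],-c[3].T@c[4])
o=get_obs();print(o['time_s'],o['position'],o['tcp_rot'],o['force'])
E
```

```text
top 546.2541308275393 [ 333.33937706   25.12562857 1367.19487858]
scene 540.7007089220499 [1160.99189588 -429.36425451  811.01302179]
0.1 [ 137.36975374 -609.23390837  213.93608121] [[ 9.75506255e-01  2.19971468e-01 -3.15721842e-04]
 [ 2.19971692e-01 -9.75505444e-01  1.25840103e-03]
 [-3.11760542e-05 -1.29702794e-03 -9.99999158e-01]] [-0.67087284 -0.64452001  0.10522056]
```

View pics/top0.png

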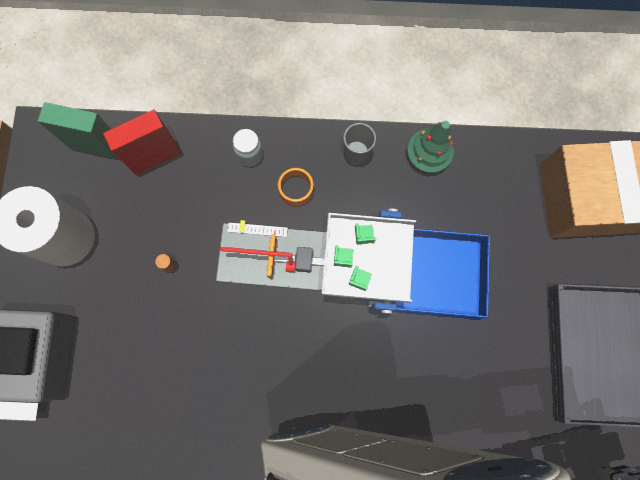

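View pics/scene0.png

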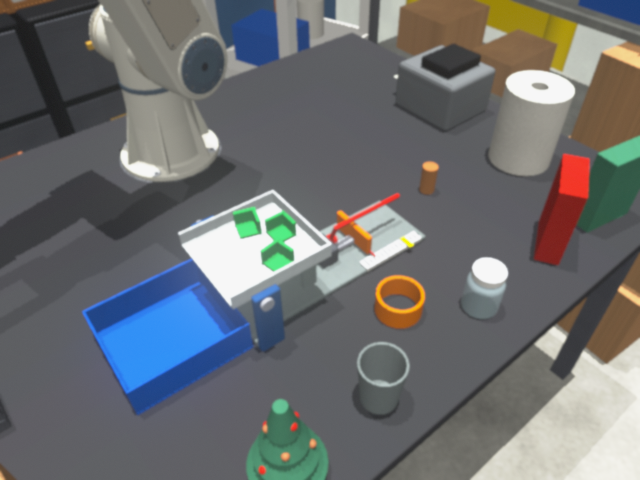

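The top view shows the orange grip at about (271,256), the yellow mark at (242,227), the red bar from (220,250) to (295,256), the stamp at (165,263) and the tape roll at (296,186). In the scene view, the grip is at (355,231) and the mark at (407,243). Next I measure these with colour masks.

```bash
python3 - <<'E'
from h import *
im=cv2.imread('pics/top0.png');c=cam('top')
hsv=cv2.cvtColor(im,cv2.COLOR_BGR2HSV)
def blob(lo,hi,box):
    m=cv2.inRange(hsv,lo,hi);x0,y0,x1,y1=box
    k=np.zeros_like(m);k[y0:y1,x0:x1]=m[y0:y1,x0:x1]
    return k
o=blob((9,140,100),(20,255,255),(255,225,290,285))
y=blob((24,120,120),(35,255,255),(220,210,300,245))
w=blob((0,0,170),(180,60,255),(222,215,295,243))
r=blob((0,150,80),(6,255,255),(215,240,285,262))
base=blob((0,0,70),(180,60,150),(200,220,320,295))
for n,m,z in(('grip',o,62),('mark',y,18),('scale',w,16),('bar',r,80)):
    p=np.argwhere(m)[:,::-1].astype(np.float32)
    q=np.array([ray(c,u,v,z)[:2] for u,v in p],np.float32)
    R=cv2.minAreaRect(q);b=cv2.boxPoints(R)
    e=np.linalg.svd(q-q.mean(0),full_matrices=0)[2][0]
    print(n,len(p),p.mean(0),R,'dir',e,'deg',np.degrees(np.arctan2(e[1],e[0])),'pxbox',p.min(0),p.max(0))
E
```

```text
grip 153 [270.9281  254.97386] ((560.8385009765625, 131.7008514404297), (11.669004440307617, 101.63558197021484), 87.4206314086914) dir [-0.9993312   0.03656738] deg 177.90437 pxbox [267. 235.] [275. 276.]
mark 48 [241.85417 225.33333] ((641.9459838867188, 212.7650909423828), (28.701679229736328, 10.142948150634766), 3.9844436645507812) dir [-0.9995177   0.03105418] deg 178.22043 pxbox [240. 220.] [244. 231.]
scale 1148 [255.58362 233.61934] ((626.0667114257812, 171.140380859375), (49.249671936035156, 182.1774444580078), 2.5250039100646973) dir [ 0.01639449 -0.9998656 ] deg -89.06062 pxbox [222. 223.] [294. 242.]
bar 226 [252.38495 251.30531] ((565.3251953125, 175.80455017089844), (154.38540649414062, 9.22946548461914), 87.24258422851562) dir [-0.04629491 -0.99892783] deg -92.65344 pxbox [220. 247.] [284. 255.]
```

Call:
drive_tool(
  deltas=[
    [1,29,-32.4,-2.5,0,0,0],
    [1,29,-32.4,-2.5,0,0,0],
    [1,29,-32.4,-2.5,0,0,0],
    [1,29,-32.4,-2.5,0,0,0],
    [1,29,-32.4,-2.5,0,0,0],
    [1,29,-32.4,-2.5,0,0,0],
    [1,29,-32.4,-2.5,0,0,0],
    [1,29,-32.4,-2.5,0,0,0],
    [1,29,-32.4,-2.5,0,0,0],
    [1,29,-32.4,-2.5,0,0,0],
    [1,29,-32.4,-2.5,0,0,0],
    [1,29,-32.4,-2.5,0,0,0],
    [1,29,-32.4,-2.5,0,0,0],
    [1,29,-32.4,-2.5,0,0,0],
    [1,29,-32.4,-2.5,0,0,0],
    [1,29,-32.4,-2.5,0,0,0],
    [1,29,-32.4,-2.5,0,0,0],
    [1,29,-32.4,-2.5,0,0,5],
    [1,0,0,0,0,0,5],
    [1,0,0,0,0,0,5.1],
  ],
)

```text
time_s: 1.77
position: [502.5, 46.7, 257.2]
tcp_rot: [[0.999, -0.042, -0.001], [-0.042, -0.999, 0.0], [-0.001, -0.0, -1.0]]
force: [0.1, -0.4, 0.7]
width: 0.998
finger_force: 0.0
```

```bash
python3 - <<'E'
from h import *
o=get_obs();c=cam('wrist');im=get_image('wrist');cv2.imwrite('pics/w1.png',im)
print(o['time_s'],o['position'],o['tcp_rot'],o['force'],c[0],-c[3].T@c[4],c[3])
np.save('w1.npy',np.array(c,dtype=object),allow_pickle=True)
E
```

```text
1.7667 [502.52299329  46.72885261 257.23217189] [[ 9.99110454e-01 -4.21661732e-02 -5.61372020e-04]
 [-4.21661088e-02 -9.99110606e-01  1.26082171e-04]
 [-5.66189142e-04 -1.02299142e-04 -9.99999834e-01]] [ 0.12376052 -0.43311498  0.68180229] 401.5157830051981 [586.70409181  43.02630199 427.22265311] [[-4.33009135e-02 -9.99062075e-01 -1.56210104e-05]
 [-9.54829478e-01  4.13792026e-02  2.94259119e-01]
 [-2.93982480e-01  1.27566040e-02 -9.55725678e-01]]
```

View pics/w1.png

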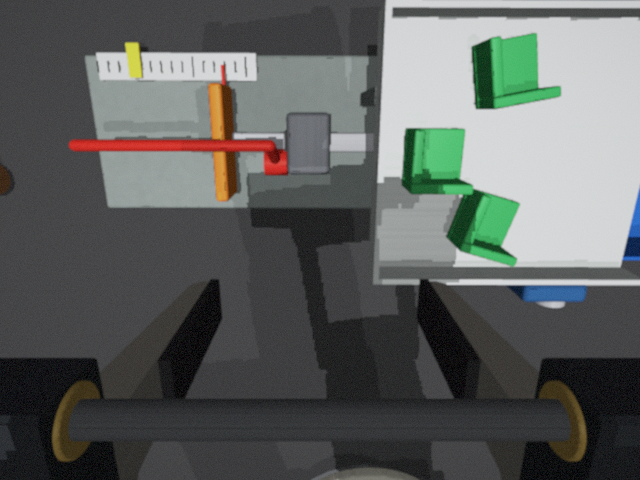

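The wrist view shows the mark at (134,60), the pointer at (224,73), the grip top from (216,84) to (222,198), and the bar end at (72,145).

```bash
python3 - <<'E'
from h import *
im=cv2.imread('pics/w1.png');c=cam('wrist');hsv=cv2.cvtColor(im,cv2.COLOR_BGR2HSV)
ux=np.array([.99911,-.04217]);uy=np.array([.04217,.99911])
def m(n,lo,hi,box,z):
    k=cv2.inRange(hsv,lo,hi);x0,y0,x1,y1=box
    p=np.argwhere(k[y0:y1,x0:x1])[:,::-1]+[x0,y0]
    q=np.array([ray(c,u,v,z)[:2] for u,v in p]);R=cv2.minAreaRect(q.astype(np.float32))
    e=np.linalg.svd(q-q.mean(0),full_matrices=0)[2][0]
    X=q@ux;Y=q@uy
    print(n,len(p),p.min(0),p.max(0),'rect',np.round(R[0],1),np.round(R[1],1),'yaw',np.degrees(np.arctan(e[1]/e[0])),'X',X.min().round(1),X.max().round(1),'Y',Y.min().round(1),Y.max().round(1),Y.mean().round(1))
m('mark',(22,100,100),(36,255,255),(110,30,160,90),20)
m('ptr',(0,120,60),(6,255,255),(215,58,235,82),22)
m('grip',(9,140,60),(21,255,255),(200,80,240,205),62)
m('griptop_bright',(9,140,170),(21,255,255),(200,80,240,205),62)
m('bar',(0,150,60),(7,255,255),(60,130,260,155),78)
m('scale',(0,0,180),(180,50,255),(95,45,260,85),16)
m('base',(0,0,85),(180,60,130),(80,40,240,215),12)
print(im[180,210:235].tolist())
o=get_obs();p=o['position'][:2];print('tcp XY',p@ux,p@uy)
E
```

```text
mark 469 [124  42] [141  77] rect [641.  212.2] [13.8 30.2] yaw -1.8533959128849389 X 616.4 646.6 Y 232.1 245.8 238.7
ptr 50 [222  65] [225  81] rect [625.  129.6] [ 2.8 14. ] yaw -6.250807888620769 X 612.0 626.0 Y 154.4 157.3 155.8
grip 2162 [209  83] [236 200] rect [562.8 128. ] [ 19.2 101.6] yaw -3.343225406307022 X 506.1 607.7 Y 141.6 161.5 151.9
griptop_bright 1210 [209  83] [227 200] rect [563.  132.4] [ 10.4 101.6] yaw -2.995231894638968 X 506.1 607.7 Y 150.4 161.5 155.9
bar 2112 [ 69 139] [259 151] rect [565.5 174.5] [162.1  10. ] yaw 86.98713240222034 X 552.1 563.3 Y 117.1 279.2 197.7
scale 3588 [96 53] [256  80] rect [633.5 174.2] [150.2  23.7] yaw 87.21101836507528 X 613.1 638.1 Y 125.7 276.0 197.6
base 883 [84 41] [239 208] rect [574.4 196.7] [148.7 163.6] yaw 58.68585372827611 X 486.8 648.7 Y 141.4 295.7 223.3
[[160, 162, 152], [160, 160, 153], [159, 162, 153], [155, 158, 151], [128, 143, 159], [80, 131, 192], [51, 139, 211], [53, 145, 214], [54, 142, 213], [57, 147, 215], [60, 149, 214], [60, 150, 213], [65, 154, 215], [67, 154, 214], [62, 144, 212], [43, 125, 200], [36, 106, 178], [12, 70, 132], [2, 42, 87], [10, 39, 78], [18, 46, 82], [17, 45, 83], [11, 42, 81], [9, 44, 80], [3, 40, 76]]
tcp XY 499.58649260418866 66.88005214445192
```

Call:
drive_tool(
  deltas=[
    [0.5,16,-14.8,22,0,0,0.4],
    [0.5,16,-14.8,22,0,0,0],
    [0.5,16,-14.8,22,0,0,0],
    [0.5,16,-14.8,22,0,0,0],
    [0.5,16,-14.8,22,0,0,0],
    [0.5,16,-14.8,22,0,0,0],
    [0.5,0,0,0,0,0,0],
    [0.5,0,0,0,0,0,0],
  ],
)

```text
time_s: 2.48
position: [601.1, 128.4, 123.9]
tcp_rot: [[0.999, -0.047, -0.003], [-0.047, -0.999, -0.001], [-0.003, 0.001, -1.0]]
force: [-0.3, 0.1, -0.2]
width: 0.5
finger_force: 0.0
```

```bash
python3 - <<'E'
from h import *
o=get_obs();c=cam('wrist');im=get_image('wrist');cv2.imwrite('pics/w2.png',im)
a=np.radians(-2.8);ux=np.array([np.cos(a),np.sin(a)]);uy=np.array([-np.sin(a),np.cos(a)])
p=o['position'];print(o['time_s'],p,p[:2]@ux,p[:2]@uy,o['width'],o['force'])
for n,q in(('ptr',(625,129.6)),('grip',(563,132.4)),('mark',(641,212.2))):print(n,np.array(q)@ux,np.array(q)@uy)
E
```

```text
2.4833 [601.06173874 128.4071408  123.90359069] 594.0714943072131 157.61556788042137 0.4997854495856307 [-0.29216869  0.06314439 -0.17076342]
ptr 617.9229056728848 159.97638152170813
grip 555.8601458022881 159.74435297893612
mark 629.8688128852301 243.2593647828404
```

View pics/w2.png

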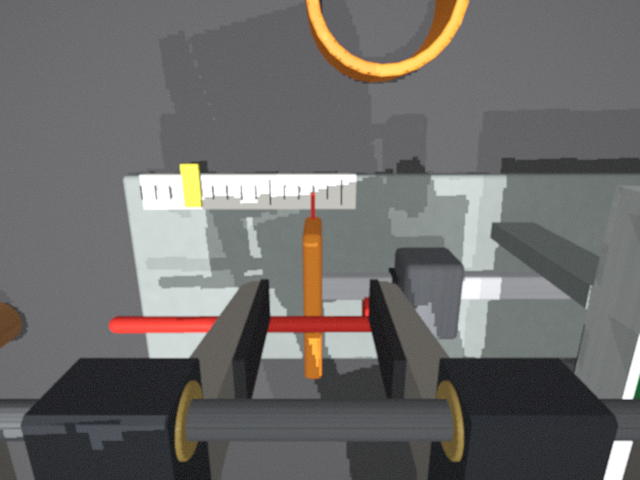

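The fingers straddle the plate (x ≈ 313, image centre 320) on the far side of the bar, and the mark is at (191,185). Next I descend and grip.

Call:
drive_tool(
  deltas=[
    [0.5,0.3,-2,22,0,0,0],
    [0.5,0.3,0,22,0,0,0],
    [0.5,0.4,0,22,0,0,0],
    [0.5,0,0,21,0,0,0],
    [0,0,0,0,0,0,0],
    [0,0,0,0,0,0,0],
    [0,0,0,0,0,0,0],
    [0,0,0,0,0,0,0],
    [0,0,0,0,0,0,0],
  ],
  grip_force=15,
)

```text
time_s: 3.28
position: [604.2, 130.9, 40.5]
tcp_rot: [[0.999, -0.049, 0.003], [-0.049, -0.999, 0.001], [0.003, -0.001, -1.0]]
force: [0.7, 17.6, 5.1]
width: 0.16
finger_force: 9.4
```

Call:
drive_tool(
  deltas=[
    [0,0,0,0,0,0,0],
    [0,0,0,0,0,0,0],
    [0,0,0,0,0,0,0],
  ],
)

```text
time_s: 3.53
position: [604.3, 132.4, 40.5]
tcp_rot: [[0.999, -0.049, 0.003], [-0.049, -0.999, 0.003], [0.003, -0.003, -1.0]]
force: [-0.3, 8.8, 4.6]
width: 0.129
finger_force: 15.0
```

```bash
python3 - <<'E'
from h import *
o=get_obs();c=cam('wrist');im=get_image('wrist');cv2.imwrite('pics/w3.png',im)
print(o['time_s'],o['position'],o['width'],o['force'],o['finger_force'])
E
```

```text
3.5333 [604.32342436 132.43630061  40.458659  ] 0.12894073956277377 [-0.32864207  8.8206042   4.56951773] 15.002847611904144
```

View pics/w3.png

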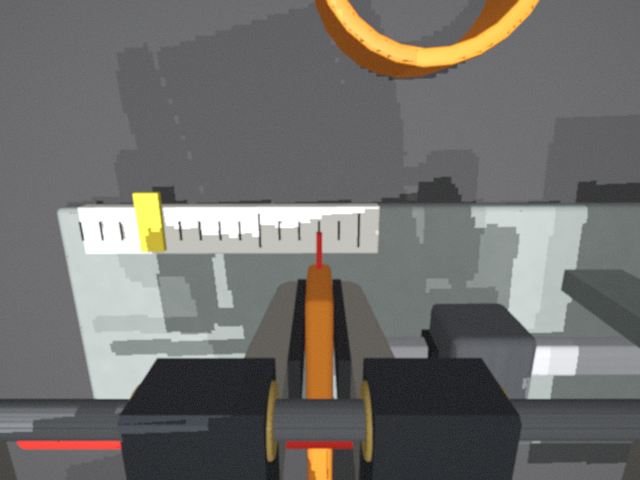

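The plate is gripped, the pointer is at (319,250), the mark is at (149,222), and the bar is still on the open side. I measure the remaining distance once more.

```bash
cat > pm.py <<'E'
from h import *
def pm(save,pbox=None):
    c=cam('wrist');o=get_obs();im=get_image('wrist');cv2.imwrite(save,im)
    h=cv2.cvtColor(im,cv2.COLOR_BGR2HSV);uy=np.array([.0489,.9988])
    def pts(lo,hi,z,k):
        m=cv2.inRange(h,lo,hi);n,l,s,ce=cv2.connectedComponentsWithStats(m)
        for i in range(1,n):
            if s[i,4]>=15:
                q=np.array([ray(c,u,v,z)[:2] for v,u in np.argwhere(l==i)]);Y=q@uy
                print(k,s[i].tolist(),'xy',q.mean(0).round(1),'Y',Y.min().round(1),Y.max().round(1),'mid',((Y.min()+Y.max())/2).round(1))
    pts((22,110,110),(36,255,255),20,'mark');pts((0,130,70),(6,255,255),22,'red')
    p=o['position'];print('t',o['time_s'],'tcp',p.round(1),'Y',(p[:2]@uy).round(1),'w',o['width'],'F',o['force'].round(1) if hasattr(o['force'],'round') else o['force'],o['finger_force'])
E
python3 -c "
from pm import *
pm('pics/w4.png')"
```

```text
mark [331, 0, 6, 5, 26] xy [732.5 119.8] Y 154.5 156.6 mid 155.5
mark [417, 0, 112, 65, 1427] xy [713.9  62.1] Y 73.6 119.0 mid 96.3
mark [336, 6, 52, 46, 211] xy [721.8 110.6] Y 132.0 154.4 mid 143.2
mark [132, 192, 34, 60, 1504] xy [641.5 214. ] Y 238.5 252.1 mid 245.3
mark [366, 409, 6, 14, 25] xy [520.4 107.9] Y 132.0 135.0 mid 133.5
mark [266, 420, 6, 7, 17] xy [517.5 166. ] Y 189.6 192.6 mid 191.1
mark [367, 424, 5, 7, 18] xy [512.5 108.1] Y 131.6 134.1 mid 132.8
mark [266, 428, 5, 12, 28] xy [510.4 166.8] Y 190.4 193.0 mid 191.7
mark [367, 432, 5, 11, 27] xy [505.3 107.9] Y 131.3 133.9 mid 132.6
mark [266, 439, 7, 12, 24] xy [502.  167.1] Y 189.5 193.2 mid 191.3
mark [267, 451, 6, 10, 18] xy [493.4 167.4] Y 190.0 193.0 mid 191.5
red [316, 232, 7, 37, 172] xy [621.9 131.6] Y 160.2 163.3 mid 161.8
red [17, 440, 105, 10, 839] xy [509.8 283.4] Y 278.0 338.4 mid 308.2
red [286, 441, 67, 8, 487] xy [503.  137.4] Y 142.5 181.2 mid 161.9
t 3.5833 tcp [604.4 132.4  40.5] Y 161.8 w 0.13214095484061844 F [-1.2  8.8  4.4] 15.002796649932861
```

Call:
drive_tool(
  deltas=[
    [0,0,-6,0,0,0,0],
    [0,0,-8,0,0,0,0],
    [0,0,-8,0,0,0,0],
    [0,0,-8,0,0,0,0],
    [0,0,-8,0,0,0,0],
    [0,0,-8,0,0,0,0],
    [0,0,-8,0,0,0,0],
    [0,0,-8,0,0,0,0],
    [0,0,-8,0,0,0,0],
    [0,0,-8,0,0,0,0],
    [0,0,-5,0,0,0,0],
    [0,0,0,0,0,0,0],
    [0,0,0,0,0,0,0],
    [0,0,0,0,0,0,0],
    [0,0,0,0,0,0,0],
  ],
)

```text
time_s: 4.88
position: [607.9, 212.8, 40.4]
tcp_rot: [[0.999, -0.048, 0.002], [-0.048, -0.999, -0.001], [0.002, 0.001, -1.0]]
force: [-2.0, -5.1, 7.4]
width: 0.126
finger_force: 15.0
```

```bash
python3 -c "
from pm import *
pm('pics/w5.png')
cv2.imwrite('pics/t5.png',np.vstack([get_image('top')[200:340,150:500],get_image('scene')[150:420,60:410]]))"
```

```text
mark [552, 0, 40, 44, 382] xy [724.6 100.6] Y 124.5 144.0 mid 134.3
mark [298, 191, 27, 60, 1328] xy [642.3 214.9] Y 239.8 252.4 mid 246.1
mark [366, 406, 6, 11, 18] xy [526.8 188.1] Y 212.3 215.3 mid 213.8
mark [366, 422, 6, 24, 52] xy [510.5 188.2] Y 211.5 214.5 mid 213.0
mark [266, 424, 6, 20, 41] xy [514.6 246.9] Y 270.2 273.2 mid 271.7
red [316, 233, 6, 36, 160] xy [625.5 212. ] Y 241.2 243.7 mid 242.4
red [525, 373, 70, 27, 1538] xy [539.9  82.7] Y 87.9 128.3 mid 108.1
red [286, 441, 67, 9, 494] xy [506.5 217.7] Y 222.9 261.6 mid 242.2
red [518, 440, 115, 9, 815] xy [499.2  68.2] Y 59.3 126.1 mid 92.7
t 4.8833 tcp [607.9 212.8  40.4] Y 242.3 w 0.12631219672943148 F [-2.  -5.1  7.4] 15.003078281879425
```

View pics/t5.png

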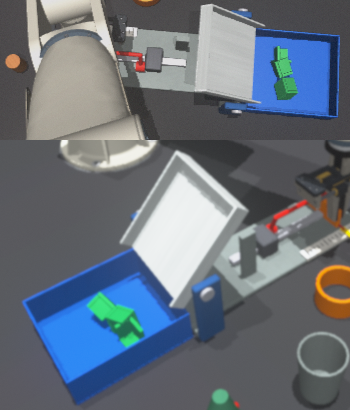

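View pics/w5.png

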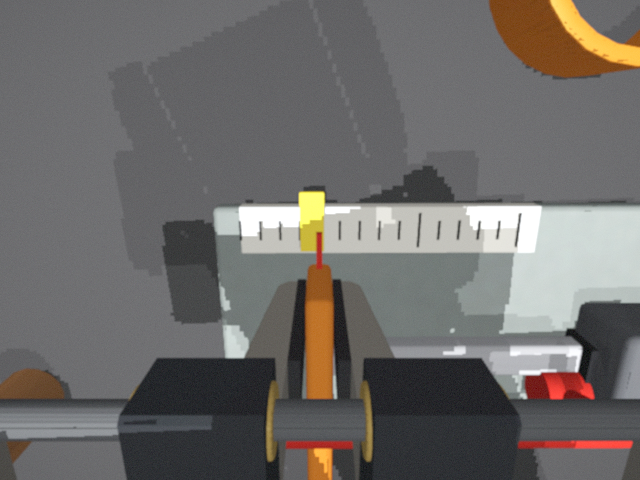

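The tray has tipped and the three green protectors lie in the tote (crop, about (94,305), (115,318) and (130,335)). The wrist view has the pointer at x=319 and the mark centre at x=312, so it is 3.5 mm short. I pull that bit further and hold.

Call:
drive_tool(
  deltas=[
    [0,0,-3.5,0,0,0,0],
    [0,0,0,0,0,0,0],
    [0,0,0,0,0,0,0],
    [0,0,0,0,0,0,0],
    [0,0,0,0,0,0,0],
    [0,0,0,0,0,0,0],
    [0,0,0,0,0,0,0],
  ],
  grip_force=12,
)

```text
time_s: 5.62
position: [608.1, 216.3, 40.4]
tcp_rot: [[0.999, -0.048, 0.002], [-0.048, -0.999, -0.001], [0.002, 0.001, -1.0]]
force: [-1.4, -5.2, 7.4]
width: 0.129
finger_force: 12.0
```

```bash
python3 -c "
from pm import *
pm('pics/w6.png')
im=get_image('top');t=cv2.cvtColor(im[210:320,400:492],cv2.COLOR_BGR2HSV);m=cv2.inRange(t,(45,100,60),(80,255,255));print('green px in tote',(m>0).sum())
cv2.imwrite('pics/t6.png',np.hstack([cv2.resize(im[210:330,390:500],None,fx=3,fy=3),cv2.resize(get_image('scene')[270:390,80:260],(540,360))]))" | grep -v '^mark \[[0-9]*, 4'
```

```text
mark [561, 0, 34, 39, 295] xy [725.7 101.3] Y 126.8 143.6 mid 135.2
mark [305, 191, 27, 60, 1313] xy [642.4 214.7] Y 239.8 252.4 mid 246.1
red [316, 233, 6, 36, 158] xy [625.6 215.4] Y 244.6 247.1 mid 245.8
red [531, 372, 71, 28, 1557] xy [539.9  82.8] Y 87.4 128.5 mid 108.0
red [286, 441, 67, 9, 489] xy [506.6 221.2] Y 226.3 264.9 mid 245.6
red [518, 440, 115, 9, 821] xy [499.4  71.7] Y 62.7 129.5 mid 96.1
t 5.6167 tcp [608.1 216.3  40.4] Y 245.7 w 0.12859756334665834 F [-1.4 -5.2  7.4] 12.002424895763397
green px in tote 758
```

View pics/t6.png

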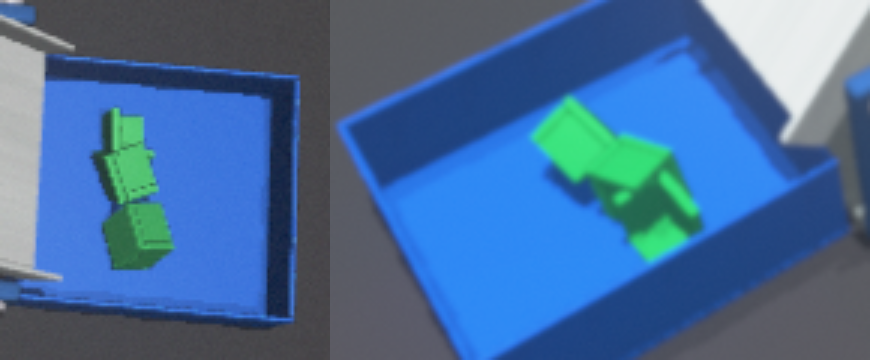

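All three protectors are in the tote, pointer-to-mark offset is 0.3 mm, and the 0.2 s hold is done. I slide the first half and watch the offset.

Call:
drive_tool(
  deltas=[
    [0,-3,0,0,0,0,0],
    [0,-4,0,0,0,0,0],
    [0,-4,0,0,0,0,0],
    [0,-4,0,0,0,0,0],
    [0,-4,0,0,0,0,0],
    [0,-4,0,0,0,0,0],
    [0,-4,0,0,0,0,0],
    [0,-3,0,0,0,0,0],
    [0,0,0,0,0,0,0],
    [0,0,0,0,0,0,0],
  ],
)

```text
time_s: 6.6
position: [584.1, 218.6, 42.0]
tcp_rot: [[0.999, -0.048, 0.013], [-0.048, -0.999, 0.002], [0.013, -0.002, -1.0]]
force: [14.6, -6.2, 2.2]
width: 0.132
finger_force: 12.0
```

```bash
python3 -c "
from pm import *
pm('pics/w7.png')"
```

```text
mark [308, 140, 27, 64, 1426] xy [642.4 214.6] Y 239.8 252.1 mid 246.0
red [316, 184, 8, 38, 193] xy [625.5 216.4] Y 244.9 248.4 mid 246.6
red [490, 332, 150, 63, 5817] xy [526.4  81.3] Y 67.7 153.0 mid 110.4
red [302, 368, 35, 28, 834] xy [525.2 221.5] Y 237.3 256.4 mid 246.9
t 6.6 tcp [584.1 218.6  42. ] Y 246.9 w 0.13169343009717782 F [14.6 -6.2  2.2] 12.006409764289856
```

Offset is now 0.6 mm and sliding resists with about 15 N. I continue.

Call:
drive_tool(
  deltas=[
    [0,-4,0.3,0,0,0,0],
    [0,-4,0.3,0,0,0,0],
    [0,-4,0.2,0,0,0,0],
    [0,-4,0,0,0,0,0],
    [0,-4,0,0,0,0,0],
    [0,-4,0,0,0,0,0],
    [0,0,0,0,0,0,0],
    [0,0,0,0,0,0,0],
  ],
)

```text
time_s: 7.32
position: [560.9, 219.5, 42.4]
tcp_rot: [[0.999, -0.047, 0.015], [-0.047, -0.999, 0.003], [0.015, -0.003, -1.0]]
force: [15.2, -6.3, 5.5]
width: 0.129
finger_force: 12.6
```

```bash
python3 -c "
from pm import *
pm('pics/w8.png')"
```

```text
mark [307, 89, 28, 67, 1563] xy [642.1 214.7] Y 239.8 252.2 mid 246.0
red [316, 134, 7, 39, 211] xy [626.2 216.2] Y 245.2 248.1 mid 246.7
red [545, 290, 95, 77, 2923] xy [534.1  75. ] Y 71.5 128.4 mid 100.0
red [546, 313, 22, 25, 178] xy [531.   94.5] Y 114.3 127.1 mid 120.7
red [490, 366, 150, 30, 3532] xy [495.3  82.8] Y 67.2 152.6 mid 109.9
red [302, 368, 35, 28, 775] xy [501.6 222.3] Y 237.0 256.1 mid 246.6
t 7.3167 tcp [560.9 219.5  42.4] Y 246.7 w 0.12887707809539786 F [15.2 -6.3  5.5] 12.619452446233481
```

Call:
drive_tool(
  deltas=[
    [0,-4,0.3,0,0,0,0],
    [0,-4,0.2,0,0,0,0],
    [0,-4,0,0,0,0,0],
    [0,-4,0,0,0,0,0],
    [0,-3,0,0,0,0,0],
    [0,-2,0,0,0,0,0],
    [0,0,0,0,0,0,0],
    [0,0,0,0,0,0,0],
  ],
)

```text
time_s: 8.03
position: [539.8, 220.1, 41.9]
tcp_rot: [[0.999, -0.047, 0.014], [-0.047, -0.999, 0.003], [0.014, -0.003, -1.0]]
force: [16.2, -4.8, 1.0]
width: 0.128
finger_force: 12.9
```

```bash
python3 -c "
from pm import *
pm('pics/w9.png')"
```

```text
mark [306, 37, 29, 73, 1733] xy [641.9 214.6] Y 239.6 252.1 mid 245.9
red [316, 84, 7, 42, 228] xy [626.5 215.9] Y 244.9 247.6 mid 246.3
red [486, 250, 154, 139, 7751] xy [506.8  79.6] Y 68.3 155.1 mid 111.7
red [303, 361, 33, 27, 725] xy [485.5 222.8] Y 237.3 255.1 mid 246.2
t 8.0333 tcp [539.8 220.1  41.9] Y 246.3 w 0.1276255891976768 F [16.2 -4.8  1. ] 12.929997104220092
```

View pics/w9.png

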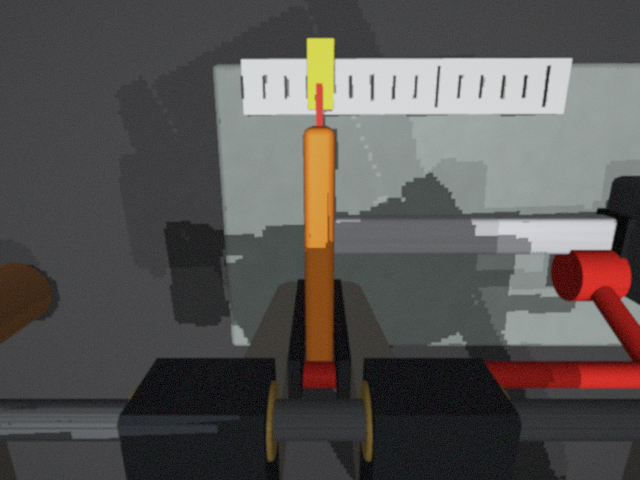

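The pointer (319,100) is on the mark (320,75), and the bar lies against the fingers, nearly over. A few mm more brings it to the stop.

Call:
drive_tool(
  deltas=[
    [0,-2,0,0,0,0,0],
    [0,-2,0,0,0,0,0],
    [0,-1,0,0,0,0,0],
    [0,0,0,0,0,0,0],
    [0,0,0,0,0,0,0],
    [0,0,0,0,0,0,0],
  ],
)

```text
time_s: 8.58
position: [536.4, 220.3, 41.9]
tcp_rot: [[0.999, -0.047, 0.017], [-0.047, -0.999, 0.003], [0.017, -0.004, -1.0]]
force: [24.1, -7.8, -5.8]
width: 0.129
finger_force: 18.2
```

```bash
python3 - <<'E'
from pm import *
pm('pics/w10.png')
im=cv2.imread('pics/w10.png');c=cam('wrist');h=cv2.cvtColor(im,cv2.COLOR_BGR2HSV)
m=cv2.inRange(h,(0,150,90),(6,255,255))
for u in(312,319,326,550,):
    v=np.where(m[330:,u])[0]+330
    print(u,v.min(),v.max(),ray(c,u,(v.min()+v.max())/2,77).round(1))
E
```

```text
mark [306, 29, 29, 73, 1769] xy [642.1 214.6] Y 239.7 252.1 mid 245.9
red [316, 76, 8, 42, 228] xy [626.9 215.8] Y 244.5 247.7 mid 246.1
red [484, 243, 156, 142, 7981] xy [506.6  80.2] Y 69.1 156.4 mid 112.8
red [303, 358, 33, 27, 713] xy [484.6 222.9] Y 237.3 255.0 mid 246.2
t 8.5833 tcp [536.4 220.3  41.9] Y 246.2 w 0.12897169118254292 F [24.1 -7.8 -5.8] 18.194872364401817
312 361 382 [522.8 223.5  77. ]
319 361 383 [522.5 220.7  77. ]
326 361 383 [522.4 218.   77. ]
550 362 383 [518.1 130.5  77. ]
```

The bar is at x ≈ -44.5 mm and the force has risen by 8 N, so the lever is at its stop. Pointer offset is 0.2 mm. I settle, then hand in.

Call:
drive_tool(
  deltas=[
    [0,-1,0,0,0,0,0],
    [0,0,0,0,0,0,0],
    [0,0,0,0,0,0,0],
    [0,0,0,0,0,0,0],
    [0,0,0,0,0,0,0],
  ],
)

```text
time_s: 9.05
position: [536.3, 220.3, 41.9]
tcp_rot: [[0.999, -0.047, 0.019], [-0.047, -0.999, 0.003], [0.018, -0.004, -1.0]]
force: [27.7, -8.8, -7.6]
width: 0.126
finger_force: 19.8
```

```bash
python3 -c "
from pm import *
pm('pics/w11.png')
print(close_job())"
```

```text
mark [306, 29, 29, 73, 1763] xy [642.  214.7] Y 239.7 252.1 mid 245.9
red [317, 76, 7, 41, 222] xy [627.  215.8] Y 244.5 247.2 mid 245.9
red [484, 244, 156, 141, 8006] xy [506.6  80.3] Y 69.1 156.6 mid 112.9
red [303, 358, 33, 26, 730] xy [484.6 222.8] Y 237.3 255.0 mid 246.2
t 9.05 tcp [536.3 220.3  41.9] Y 246.3 w 0.12567659985758986 F [27.7 -8.8 -7.6] 19.82924485579133
the job is handed in; nothing more can be done
None
```

I handed the job in at about 9 s: by camera measurement the pointer was within about 0.5 mm of the mark's centre line and still gripped, the lever was closed against its stop, all three protectors were in the tote when last checked before the lever push, and the tape roll and stamp were not touched; no verdict was returned.

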